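# Clamp the calibration standards in the bench shaker and start it

## Task

Clamp the orange-lidded jars (two to four of them) in the bench shaker for mixing: lift the spring pin of its jaw, slide the jaw all the way back to the last slot and let the pin drop in; take out the teal-capped tube left there, stand it upright on the worktop, and stand every jar upright in the bed. Then, holding the pin up, slide the jaw forward until it presses the row of jars firmly against the end stop, let the pin drop into the slot there so that the row is locked without slack, and press the start button. Leave the other things on the bench where they are.

Things in the scene. Friction and masses are not known exactly. Their poses are not given: they have to be found in the camera images.
- shaker: bench shaker, a white box 185 x 300 mm, 48 mm high, fixed on the worktop, with a clamp bed along its top. Origin: centre of its underside; +x to its rear, +y to its left as seen from the robot, z up. The bed's centre line lies at x = +36 mm, parallel to y. The bed's right end (-y) is closed by the fixed end stop, the sliding jaw comes from the left
- bed_floor (a point): centre of the bed floor surface (60 mm above the worktop, on the bed's centre line; axes as the shaker's). The bed is a channel 46 mm wide between two side rails, 6 mm thick, that rise 20 mm above the floor; up to four jars stand in it side by side. Five slots for the jaw's pin lie along the middle of the floor
- stop_face (a point): face of the fixed end stop, 45 mm wide, 50 mm tall. This point: foot of that face on the bed's centre line; axes as the shaker's; the jars lie on its +y side
- jaw_face (a point): face of the sliding jaw, 43 mm wide, 51 mm tall. This point: foot of that face on the bed's centre line; axes as the shaker's; the jars lie on its -y side. Behind it (+y) the jaw's aluminium block is 51 mm long and 37 mm high
- jaw (a joint): slide of the jaw, m: distance between the two pads = jaw + 0.0410; grows as the jaw moves back (shaker's +y), at most 0.1565. Friction about 1.5 N; stays where it is left; locked while the pin is in a slot. Slots at -0.0005, 0.0405, 0.0815, 0.1225 (a closed row of 1, 2, 3, 4 jars) and 0.1530 (the last, for loading); in a slot the jaw has 2.5 mm of play either way
- plunger (a joint): lift of the jaw's spring pin, m: 0 = down in a slot (locked), about 0.011 = tip resting on the floor between slots (not locked), at most 0.018. Lifted 0.0125 or more it clears the floor and the jaw slides. The spring pulls it down with 5 N when seated, 9 N when fully lifted; let go over a slot it drops in
- plunger_knob (a point): centre of the black round pull knob on top of the jaw, 27 mm wide, narrower below, 24 mm high, its top 11 mm above this point. The jaw's top is 27 mm below this point when the pin is seated, a barrel 21 mm wide between. It stands 26 mm behind (+y) the jaw's face, rises with the pin and travels with the jaw: held up, it is the handle to slide the jaw by
- start (a joint): start button, m; 0 = out, 0.005 = fully pressed; takes about 4.5 N and springs back
- start_top (a point): top of the start button, a round white button 22 mm wide in a black ring, on the front left of the shaker's top; pressed straight down
- jar_a_mid (a point): squat jar of a calibration standard with an orange screw lid: 53 mm high, lid 41 mm wide (the top 15 mm), body 38 mm wide, 90 g, stands upright. This point is on its axis half-way up (26.5 mm above its foot), z along its axis. May be absent (2 to 4 of the four are there)
- jar_b_mid (a point): squat jar of a calibration standard with an orange screw lid: 53 mm high, lid 41 mm wide (the top 15 mm), body 38 mm wide, 90 g, stands upright. This point is on its axis half-way up (26.5 mm above its foot), z along its axis. May be absent (2 to 4 of the four are there)
- jar_c_mid (a point): squat jar of a calibration standard with an orange screw lid: 53 mm high, lid 41 mm wide (the top 15 mm), body 38 mm wide, 90 g, stands upright. This point is on its axis half-way up (26.5 mm above its foot), z along its axis. May be absent (2 to 4 of the four are there)
- jar_d_mid (a point): squat jar of a calibration standard with an orange screw lid: 53 mm high, lid 41 mm wide (the top 15 mm), body 38 mm wide, 90 g, stands upright. This point is on its axis half-way up (26.5 mm above its foot), z along its axis. May be absent (2 to 4 of the four are there)
- sample_tube_mid (a point): clear sample tube with a teal screw cap, left in the bed from the last run, next to the end stop: 95 mm high, body 34 mm wide with a flat foot, cap 41 mm wide (the top 20 mm), 60 g. This point is on its axis half-way up (47.5 mm above its foot), z along its axis
- reagent_bottle: bystander: white screw-cap bottle, 50 mm wide, 100 mm high, standing among the jars; origin at its foot
- tape: bystander: roll of brown paper tape lying flat, 84 mm wide, 18 mm high; origin at its underside
- jar_a: the same jar, origin at the centre of its foot
- jar_b: the same jar, origin at the centre of its foot
- jar_c: the same jar, origin at the centre of its foot
- jar_d: the same jar, origin at the centre of its foot
Mind the look-alikes: they are no part of the job. Leave any green look-alike of the jar_d alone. Leave any black look-alike of the jar_c alone.

How it is judged:
On the way, in this order (a step that is already met when the one before it is completed fails the run):
1. the jaw is drawn all the way back and its pin has dropped into the last slot (value of joint jaw above 0.149 m and value of joint plunger below 0.003 m), for 0.3 s.
2. every jar stands upright on the bed floor between end stop and jaw, let go, and the tube stands upright on the worktop (x of jar_a_mid in the frame of shaker between 0.031 and 0.041 m and z of jar_a_mid in the frame of shaker between 0.0825 and 0.0905 m and y of each of jar_a_mid, jar_b_mid, jar_c_mid, jar_d_mid in the frame of shaker above -0.1018 m and y of each of jar_a_mid, jar_b_mid, jar_c_mid, jar_d_mid in the frame of jaw_face below -0.0182 m and angle between each of jar_a_mid, jar_b_mid, jar_c_mid, jar_d_mid's own z axis and vertical below 0.12 rad and x of jar_b_mid in the frame of shaker between 0.031 and 0.041 m and z of jar_b_mid in the frame of shaker between 0.0825 and 0.0905 m and x of jar_c_mid in the frame of shaker between 0.031 and 0.041 m and z of jar_c_mid in the frame of shaker between 0.0825 and 0.0905 m and x of jar_d_mid in the frame of shaker between 0.031 and 0.041 m and z of jar_d_mid in the frame of shaker between 0.0825 and 0.0905 m and contact force between the fingers and jar_a below 0.3 N and contact force between the fingers and jar_b below 0.3 N and contact force between the fingers and jar_c below 0.3 N and contact force between the fingers and jar_d below 0.3 N and height (world z) of sample_tube_mid between 0.0425 and 0.0525 m and angle between sample_tube_mid's own z axis and vertical below 0.1 rad), for 0.3 s.
3. with its pin up, the jaw presses the row of jars against the end stop (more than 5 N at the jaw) (value of joint plunger above 0.006 m and (contact force between jaw and jar_a above 5 N or contact force between jaw and jar_b above 5 N or contact force between jaw and jar_c above 5 N or contact force between jaw and jar_d above 5 N) and (y of jar_a_mid in the frame of shaker below -0.0945 m or horizontal distance between jar_a_mid and jar_b_mid below 0.046 m or horizontal distance between jar_a_mid and jar_c_mid below 0.046 m or horizontal distance between jar_a_mid and jar_d_mid below 0.046 m) and (y of jar_b_mid in the frame of shaker below -0.0945 m or horizontal distance between jar_b_mid and jar_a_mid below 0.046 m or horizontal distance between jar_b_mid and jar_c_mid below 0.046 m or horizontal distance between jar_b_mid and jar_d_mid below 0.046 m) and (y of jar_c_mid in the frame of shaker below -0.0945 m or horizontal distance between jar_c_mid and jar_a_mid below 0.046 m or horizontal distance between jar_c_mid and jar_b_mid below 0.046 m or horizontal distance between jar_c_mid and jar_d_mid below 0.046 m) and (y of jar_d_mid in the frame of shaker below -0.0945 m or horizontal distance between jar_d_mid and jar_a_mid below 0.046 m or horizontal distance between jar_d_mid and jar_b_mid below 0.046 m or horizontal distance between jar_d_mid and jar_c_mid below 0.046 m)), for 0.1 s.
4. the pin has dropped into the slot there and locks the jaw with no more than 5 mm between it and the row (value of joint plunger below 0.003 m and y of any of jar_a_mid, jar_b_mid, jar_c_mid, jar_d_mid in the frame of jaw_face above -0.0255 m), for 0.3 s.
5. the start button is pressed (value of joint start above 0.0035 m), for 0.05 s.
At the end, for the whole second after the job is handed in: every jar there is stands upright (0.12 rad) on the bed floor in a closed row (gaps under 5 mm) from end stop to jaw, the pin is seated (within 3 mm), the start button has been pressed and is out again, the tube stands upright on the worktop, all is at rest (all of step 4 and x of jar_a_mid in the frame of shaker between 0.031 and 0.041 m and z of jar_a_mid in the frame of shaker between 0.0825 and 0.0905 m and y of each of jar_a_mid, jar_b_mid, jar_c_mid, jar_d_mid in the frame of shaker above -0.1018 m and y of each of jar_a_mid, jar_b_mid, jar_c_mid, jar_d_mid in the frame of jaw_face below -0.0182 m and angle between each of jar_a_mid, jar_b_mid, jar_c_mid, jar_d_mid's own z axis and vertical below 0.12 rad and x of jar_b_mid in the frame of shaker between 0.031 and 0.041 m and z of jar_b_mid in the frame of shaker between 0.0825 and 0.0905 m and x of jar_c_mid in the frame of shaker between 0.031 and 0.041 m and z of jar_c_mid in the frame of shaker between 0.0825 and 0.0905 m and x of jar_d_mid in the frame of shaker between 0.031 and 0.041 m and z of jar_d_mid in the frame of shaker between 0.0825 and 0.0905 m and (y of jar_a_mid in the frame of shaker below -0.0945 m or horizontal distance between jar_a_mid and jar_b_mid below 0.046 m or horizontal distance between jar_a_mid and jar_c_mid below 0.046 m or horizontal distance between jar_a_mid and jar_d_mid below 0.046 m) and (y of jar_b_mid in the frame of shaker below -0.0945 m or horizontal distance between jar_b_mid and jar_a_mid below 0.046 m or horizontal distance between jar_b_mid and jar_c_mid below 0.046 m or horizontal distance between jar_b_mid and jar_d_mid below 0.046 m) and (y of jar_c_mid in the frame of shaker below -0.0945 m or horizontal distance between jar_c_mid and jar_a_mid below 0.046 m or horizontal distance between jar_c_mid and jar_b_mid below 0.046 m or horizontal distance between jar_c_mid and jar_d_mid below 0.046 m) and (y of jar_d_mid in the frame of shaker below -0.0945 m or horizontal distance between jar_d_mid and jar_a_mid below 0.046 m or horizontal distance between jar_d_mid and jar_b_mid below 0.046 m or horizontal distance between jar_d_mid and jar_c_mid below 0.046 m) and height (world z) of sample_tube_mid between 0.0425 and 0.0525 m and angle between sample_tube_mid's own z axis and vertical below 0.1 rad and value of joint start below 0.002 m and linear speed of each of jar_a, jar_b, jar_c, jar_d below 0.02 m/s); the robot touches nothing.
It fails at once if a bystander (white bottle, roll of tape) is pushed more than 6 cm from its place (distance of any of reagent_bottle, tape from where it was at the start of the episode above 0.06 m).
Of jar_a, jar_b, jar_c, jar_d only 2 to 4 are there at a start; the rules pass over those that are not, and their reading is None.
At some moment in a run one of jar_a, jar_b, jar_c, jar_d may be knocked a few centimetres aside while the robot is not near it.
It also fails if it takes over 210 s, if anything falls off the work surface, if the arm or the gripper's body presses on something with over 40 N, if the wrist force passes 120 N, or if a joint passes its speed limit or range.

## Robot

A 7-joint arm with a two-finger parallel gripper is mounted at the origin on a cart in front of the work surface, level with it; the furniture and walls round the work are solid. World frame = base frame: x ahead of the robot, y to its left, z up, the work surface at z = 0. Lengths are in m, angles in rad, forces in N, time in s.
With the tool pointing down it reaches from about 0.425 to 0.925 m from the base axis. Payload 6.8 kg.
Tool frame: the origin (TCP) lies between the finger pads; the fingertips stand 17 mm ahead of it and the grasp point (between the pads) lies 2 mm behind it; z points along the fingers, x is the direction in which the jaws open and shut, and the axes are right-handed (so a half turn about z gives the same grasp; the last joint's range is limited). The gripper opens to 85 mm and grips with 20 to 120 N. Pads are 22 mm wide; open, the fingers measure 114 mm over their backs; the gripper's body (76 mm by 85 mm) begins 54 mm behind the grasp point. The pads swing forward as they close: fully open they stand 13 mm farther back than shut.
Start: joints at [-1.422, 0.477, 0.022, 1.555, -0.011, 1.109, -0.083], TCP at [0.171, 0.653, 0.248] pointing down, gripper open.
Joint ranges: [-2.96, 2.96], [-0.34, 2.1], [-1.41, 1.46], [0.24, 2.44], [-1.37, 4.51], [0.17, 1.92], [-2.96, 2.96]. Speed limits (rad/s): [2.39, 2.39, 3.14, 3.14, 3.14, 3.14, 3.14].

## Interface

Orientations are given as a unit quaternion [w, x, y, z].
In Python, from station import readout, read_camera, get_calibration, bot, models gives the robot as it stands.
- The arm moves only by the tool carry_out, never from a script. Its argument "deltas" is a list of rows, each a list of 2 entries, a list of its own where there are three numbers: the shift along the tool's x, y, z in cm, then the turn about the tool's z in degrees. A call has 1 to 10 rows; each row is the pose to reach, as a shift and turn from the pose measured when the call began, along the tool's axes at that moment; what a row does not reach only later rows make up. A row lasts 1/8 s, in which the tool goes at most 62.5 mm and 10.7 degrees, less where a joint would pass 70% of its speed; a pose out of reach is approached as far as the arm can. A call with a gripper value outside its range is refused whole. "hand" is the opening, from 0 (shut) to 1 (fully open), set as the call begins (left out, the last holds). The fingers move at their own pace and stop on an object; "newtons" is the grip in N (left out, the last holds). Time passes only in rows, so rows that repeat a pose let the fingers close. It gives the time, the measured TCP pose, the force and the opening at its end, in the units of the state.
- readout.get_obs(): the state, without advancing time (a new reading comes with each control period).
- read_camera(name): name is "scene" or "top" or "wrist"; returns the picture (420x560x3 uint8, red, green, blue); there is no depth.
- get_calibration(name): a dict with "fov_y" (degrees; the focal length in pixels is half the picture's height over the tangent of half this angle, whatever the lens; pixels are square), "cx", "cy" (the principal point, pixels), "world_from_camera" (4x4, takes a point from camera to world coordinates). Camera axes: x right, y down, z forward; pixel columns grow to the right and rows downward; lengths in m; the calibration is good to about 2 mm. A picture is of the moment at which its call begins: read the wrist's pose just before it. get_calibration takes no time and is no camera call; for the wrist camera it gives the pose at the moment of the call.
- bot.hand_in(): hands the job in, once; it reports no verdict.
Trained networks look in the newest picture that a camera, given by its name, has taken for a name from the list of things; names that differ only in an ending like _2 or _b are one class to them, and where a whole thing is asked for, a point or a joint stands for the part that bears it (a point fixed in the world has none). Each returns a list of dicts, best first, with "score" (0 to 1); they miss things now and then, are a little off and sometimes report something else, mostly with a low value. They report only what shows in the picture. A call takes as long as a camera call. They do not tell look-alikes from the thing itself.
- models.spot_in(query, camera): "centre" ([row, column] in pixels, amid what is visible of it).
The state is a dict: "t": time; "q": joint angles; "joint_vel": joint speeds; "joint_torque": joint torques, N m; "eef_pos": TCP position; "tool_rot": TCP orientation; "contact_force": force on the tool from outside, world axes, zero at the start; "torque": the same for the moment, N m; "gripper_width": opening from 0.0 (shut) to 1.0 (fully open).
Only numpy, scipy, OpenCV 4.12 (cv2) and the standard library are available. Lean on these libraries where they do the work, as an engineer would, in place of code of your own. Each camera call takes 0.05 s, during which the arm holds its last target. There are 200 camera calls.

## Working session

There is one attempt and no reset: what is moved stays moved. The work goes in short steps, Python scripts to look and compute and a tool call to move; the robot and the scene stay as the last step left them, time stands still between calls to the robot, and variables do not carry over. Pictures are saved under pics/ and viewed, about 12 in all and at most 16, crops included, and the job is handed in when it is done.

Besides the shell and the picture viewer there is one more tool, called after ">>>" as name(argument=value, ...) on one line, values as JSON. carry_out: Moves the arm, as the interface text tells. Its arguments: {"type":"object","properties":{"deltas":{"type":"array"},"hand":{"type":"number"},"newtons":{"type":"number"}},"required":["deltas"]}

```bash
ls; mkdir -p pics; cat > h.py <<'E'
import numpy as np, cv2
from station import readout, read_camera, get_calibration, bot, models
def save(name, fn):
    im=read_camera(name); cv2.imwrite('pics/'+fn, cv2.cvtColor(im,cv2.COLOR_RGB2BGR)); return im
def ray(cam, rc):
    c=get_calibration(cam); f=210/np.tan(np.radians(c['fov_y'])/2); T=np.array(c['world_from_camera'])
    d=np.array([(rc[1]-c['cx'])/f,(rc[0]-c['cy'])/f,1.]); return T[:3,3],T[:3,:3]@d
def atz(cam,rc,z):
    o,d=ray(cam,rc); return o+d*(z-o[2])/d[2]
def tri(rs):
    A=np.zeros((3,3));b=np.zeros(3)
    for o,d in rs:
        d=d/np.linalg.norm(d);P=np.eye(3)-np.outer(d,d);A+=P;b+=P@o
    p=np.linalg.solve(A,b)
    return p,[np.linalg.norm((np.eye(3)-np.outer(d,d)/(d@d))@(p-o)) for o,d in rs]
def proj(cam,p):
    c=get_calibration(cam); f=210/np.tan(np.radians(c['fov_y'])/2); T=np.array(c['world_from_camera'])
    q=T[:3,:3].T@(np.array(p)-T[:3,3]); return [c['cy']+f*q[1]/q[2],c['cx']+f*q[0]/q[2]]
E
python3 - <<'E'
from h import *
np.set_printoptions(precision=4,suppress=True)
print(readout.get_obs())
a=save('scene','s0.png');b=save('top','t0.png')
cv2.imwrite('pics/st.png',cv2.cvtColor(np.vstack([cv2.resize(a,(400,300)),cv2.resize(b,(400,300))]),cv2.COLOR_RGB2BGR))
for n in ['scene','top']:
    print(n,get_calibration(n))
    for q in ['shaker','plunger_knob','start_top','jar_a','sample_tube_mid','reagent_bottle','tape','jaw_face','stop_face','bed_floor']:
        try: print(q,[(np.round(r['centre'],1).tolist(),round(r['score'],2)) for r in models.spot_in(q,n)])
        except Exception as e: print(q,e)
E
```

```text
pics
{'t': 0.0, 'q': array([-1.4221,  0.4778,  0.0223,  1.5564, -0.0115,  1.1093, -0.0831]), 'joint_vel': array([-0.0002, -0.0005, -0.0006,  0.0004,  0.0014, -0.0002, -0.0002]), 'joint_torque': array([ -0.0005, -59.6456,   1.6079, -28.1191,   0.0124,   0.0096,
        -0.    ]), 'eef_pos': array([0.1713, 0.6523, 0.2473]), 'tool_rot': array([ 0.0006,  0.7918,  0.6108, -0.0007]), 'contact_force': array([ 0.2546,  0.0965, -0.0768]), 'torque': array([0.0112, 0.0133, 0.0099]), 'gripper_width': 1.0023778262172023}
scene {'fov_y': 50.51790573577513, 'cx': 276.17090364701085, 'cy': 201.90824998398327, 'world_from_camera': array([[ 0.7969, -0.2409,  0.5541, -0.2297],
       [-0.6042, -0.3246,  0.7278, -0.8991],
       [ 0.0045, -0.9147, -0.4042,  0.6168],
       [ 0.    ,  0.    ,  0.    ,  1.    ]])}
shaker [([208.0, 260.4], 0.92)]
plunger_knob [([180.5, 276.0], 0.54)]
start_top [([206.4, 179.9], 0.61)]
jar_a [([250.5, 283.2], 0.89), ([247.7, 403.7], 0.89), ([258.6, 264.5], 0.7), ([240.1, 315.6], 0.61), ([234.1, 337.1], 0.5), ([254.2, 339.2], 0.49)]
sample_tube_mid [([183.8, 286.0], 0.77), (
[... 349 characters left out ...]
array([[-0.0244, -0.9845,  0.1737,  0.2438],
       [-0.9997,  0.0235, -0.0071,  0.0279],
       [ 0.0029, -0.1739, -0.9848,  1.402 ],
       [ 0.    ,  0.    ,  0.    ,  1.    ]])}
shaker [([216.9, 220.8], 0.9), ([196.9, 237.7], 0.19)]
plunger_knob [([194.5, 256.0], 0.45)]
start_top []
jar_a [([214.0, 319.2], 0.74), ([244.5, 316.4], 0.73), ([214.0, 353.6], 0.59), ([269.1, 318.9], 0.59), ([185.7, 321.9], 0.47)]
sample_tube_mid [([281.4, 153.5], 0.67), ([193.5, 256.4], 0.58)]
reagent_bottle [([183.5, 353.9], 0.59), ([279.4, 152.8], 0.28)]
tape [([282.5, 166.0], 0.77)]
jaw_face [([197.8, 237.4], 0.87), ([214.5, 220.6], 0.5)]
stop_face [([214.6, 219.5], 0.97)]
bed_floor [([214.0, 218.8], 0.62)]
```

```bash
python3 - <<'E'
import cv2
a=cv2.imread('pics/s0.png');b=cv2.imread('pics/t0.png')
cv2.imwrite('pics/s0c.png',cv2.resize(a[130:310,130:450],(800,450),interpolation=cv2.INTER_CUBIC))
cv2.imwrite('pics/t0c.png',cv2.resize(b[140:320,120:400],(800,514),interpolation=cv2.INTER_CUBIC))
E
```

```text
(no output)
```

View pics/s0c.png

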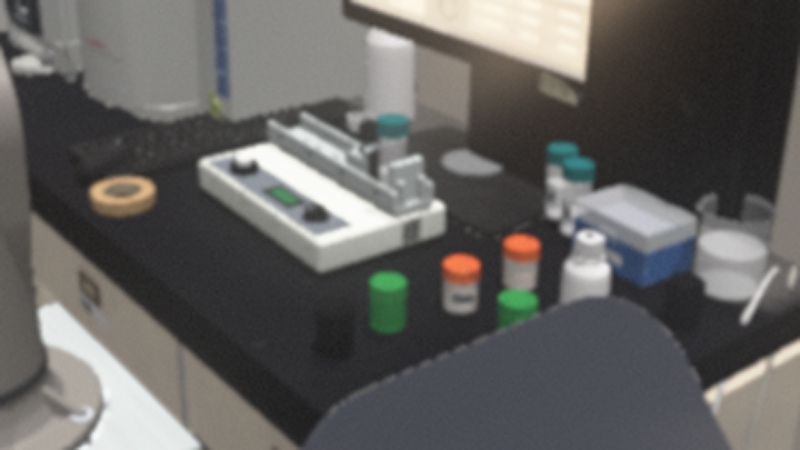

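View pics/t0c.png

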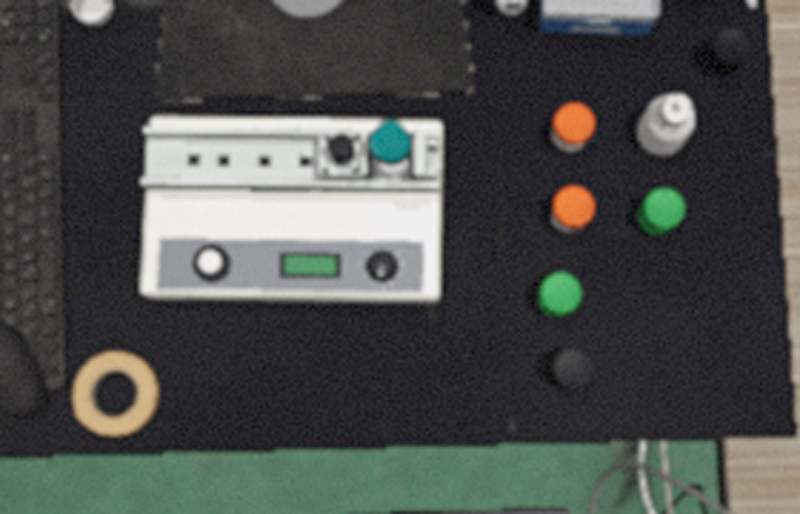

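Orange jars are at crop (573,125) and (573,207) in the top view. The two green jars and the two black ones are look-alikes to leave. So there are two jars. The tube stands by the stop at (390,140) and the knob is at (341,149). Next I'll measure by colour in both views.

```bash
python3 - <<'E'
from h import *
np.set_printoptions(precision=4,suppress=True)
S=cv2.imread('pics/s0.png');T=cv2.imread('pics/t0.png')
def blobs(im,lo,hi,amin=25):
    m=cv2.inRange(cv2.cvtColor(im,cv2.COLOR_BGR2HSV),lo,hi)
    n,l,s,c=cv2.connectedComponentsWithStats(m)
    return [(c[i][::-1].round(1),s[i].tolist()) for i in range(1,n) if s[i,4]>amin]
for nm,lo,hi in [('orange',(2,140,110),(14,255,255)),('teal',(80,90,60),(100,255,255)),('green',(50,100,60),(75,255,255))]:
    print(nm); print(' S',blobs(S,lo,hi)); print(' T',blobs(T,lo,hi))
f=lambda x,y:(140+y*.35,120+x*.35)
for n,p,z in [('FL',(143,297),.048),('FR',(440,300),.048),('RR',(443,120),.048),('RL',(147,118),.048),('button',(211,262),.055),('knob',(341,147),.135),('slotL',(194,160),.06),('slot2',(224,160),.06),('slot3',(264,161),.06),('slot4',(305,161),.06),('tape',(115,393),.018),('green1',(560,293),.05),('black',(572,366),.05)]:
    print(n,atz('top',f(*p),z))
g=lambda x,y:(130+y*.4,130+x*.4)
print('button scene',atz('scene',g(243,158),.055))
print('tri',tri([ray('top',f(211,261)),ray('scene',g(243,158))]))
E
```

```text
orange
 S [(array([228.3, 338.3]), [331, 223, 15, 11, 135]), (array([236.5, 314.3]), [307, 231, 16, 12, 151])]
 T [(array([182.4, 320.6]), [313, 176, 16, 14, 176]), (array([211.8, 320.4]), [313, 205, 16, 15, 183])]
teal
 S [(array([173.2,   7.7]), [0, 168, 18, 12, 130]), (array([178. , 286.7]), [282, 177, 10, 3, 29]), (array([193.9, 358.4]), [349, 187, 19, 15, 186])]
 T [(array([127.9, 283.5]), [278, 126, 13, 5, 41]), (array([131.2, 300.1]), [293, 127, 15, 10, 124]), (array([189.6, 256.1]), [249, 182, 15, 15, 159])]
green
 S [(array([250.2, 284.9]), [278, 239, 15, 24, 321]), (array([251.8, 336. ]), [329, 246, 17, 14, 182])]
 T [(array([213.2, 351.3]), [343, 205, 17, 17, 219]), (array([232.4, 227.9]), [220, 230, 17, 6, 95]), (array([242.5, 315.5]), [308, 235, 16, 16, 210])]
FL [0.415  0.3165 0.048 ]
FR [0.4049 0.0202 0.048 ]
RR [0.5897 0.0126 0.048 ]
RL [0.599  0.3149 0.048 ]
button [0.4476 0.2477 0.055 ]
knob [0.5433 0.1114 0.135 ]
slotL [0.5511 0.2645 0.06  ]
slot2 [0.5504 0.2343 0.06  ]
slot3 [0.5484 0.194  0.06  ]
slot4 [0.5475 0.1528 0.06  ]
tape [0.3221 0.3498 0.018 ]
green1 [ 0.4088 -0.0997  0.05  ]
black [ 0.3359 -0.1087  0.05  ]
button scene [0.4547 0.2639 0.055 ]
tri (array([0.4463, 0.2471, 0.0629]), [np.float64(0.001323585363270804), np.float64(0.0013235853632708352)])
```

```bash
python3 - <<'E'
from h import *
np.set_printoptions(precision=4,suppress=True)
# lid visible blob centre (top+side), triangulate
print('far',tri([ray('top',(182.4,320.6)),ray('scene',(228.3,338.3))]), atz('top',(182,320.6),.05))
print('near',tri([ray('top',(211.8,320.4)),ray('scene',(236.5,314.3))]), atz('top',(211.4,320.4),.05))
print('tube',tri([ray('top',(189.6,256.1)),ray('scene',(178.5,287))]),atz('top',(189.2,256.1),.15))
print('knob',atz('top',(192,239.4),.13))
c=get_calibration('wrist');o=readout.get_obs();w,x,y,z=o['tool_rot']
from scipy.spatial.transform import Rotation as R
Rt=R.from_quat([x,y,z,w]).as_matrix();Tc=np.array(c['world_from_camera'])
print(Rt,c['fov_y'],c['cx'],c['cy']);print('cam in tool',Rt.T@(Tc[:3,3]-o['eef_pos']),Rt.T@Tc[:3,:3])
E
```

```text
far (array([ 0.585 , -0.1198,  0.0451]), [np.float64(0.0013820498046722787), np.float64(0.0013820498046723114)]) [ 0.5861 -0.1202  0.05  ]
near (array([ 0.4978, -0.1159,  0.0452]), [np.float64(0.0008829182055348724), np.float64(0.0008829182055349158)]) [ 0.4989 -0.116   0.05  ]
tube (array([0.5446, 0.0654, 0.1466]), [np.float64(3.543728551895804e-05), np.float64(3.5437285518787005e-05)]) [0.5449 0.0653 0.15  ]
knob [0.543  0.1116 0.13  ]
[[ 0.2541  0.9672 -0.    ]
 [ 0.9672 -0.2541  0.    ]
 [-0.     -0.     -1.    ]] 69.53690822286057 282.05811390377 208.35114379962482
cam in tool [-0.0002 -0.0723 -0.127 ] [[ 1.     -0.0009  0.0001]
 [ 0.0008  0.9589  0.2837]
 [-0.0004 -0.2837  0.9589]]
```

>>> carry_out(deltas=[[[-3,3.5,0],6],[[-7,8.1,0],14],[[-11,12.7,0],22],[[-15,17.3,0],30],[[-19,22,0],38],[[-23,26.7,0],46],[[-27,31.4,0],54],[[-31,36,0],62],[[-35,40.6,0],70],[[-39,45.2,0],77]], hand=1)

```text
t: 2.35
eef_pos: [0.5105, 0.1593, 0.2488]
tool_rot: [-0.0, 1.0, -0.017, 0.0]
contact_force: [0.5, 0.4, -0.0]
gripper_width: 1.003
```

>>> carry_out(deltas=[[[1.7,2.3,0],0],[[3.4,4.7,0],0],[[3.4,4.7,0],0]])

```text
t: 2.72
eef_pos: [0.544, 0.1087, 0.249]
tool_rot: [-0.0, 1.0, -0.019, 0.001]
contact_force: [0.3, 0.4, -0.2]
gripper_width: 1.002
```

```bash
python3 - <<'E'
from h import *
np.set_printoptions(precision=4,suppress=True)
o=readout.get_obs();print(o['eef_pos'],o['q'])
save('wrist','w1.png')
for q in ['plunger_knob','sample_tube_mid','start_top','jaw_face','stop_face']:
    r=models.spot_in(q,'wrist'); print(q,[(np.round(x['centre'],1).tolist(),round(x['score'],2)) for x in r[:2]])
for n,p in [('knob',(.543,.1115,.135)),('tube',(.545,.0653,.155))]: print(n,proj('wrist',p))
E
```

```text
[0.544  0.1087 0.249 ] [-0.7394  0.3006  0.5302  1.8747 -0.1772  1.0108 -0.1726]
plunger_knob [([200.3, 286.8], 0.9), ([337.8, 254.3], 0.6)]
sample_tube_mid [([256.0, 283.2], 0.56)]
start_top []
jaw_face [([191.5, 284.4], 0.67), ([200.2, 285.2], 0.51)]
stop_face [([117.6, 237.5], 0.91)]
knob [np.float64(210.56934604484337), np.float64(282.995358975782)]
tube [np.float64(272.1397111664053), np.float64(287.37492379682965)]
```

View pics/w1.png

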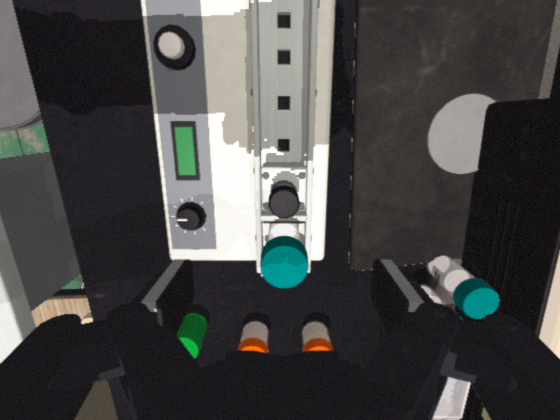

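```bash
python3 - <<'E'
from h import *
np.set_printoptions(precision=4,suppress=True)
for r in (20,57,103,145): print('slot',atz('wrist',(r,284),.06))
print('knobtop',atz('wrist',(199,285),.135),'cap',atz('wrist',(262,284.5),.155))
print('button',atz('wrist',(45,172),.055))
T=cv2.imread('pics/t0.png');g=cv2.cvtColor(T,cv2.COLOR_BGR2GRAY)
cv2.imwrite('pics/t1c.png',cv2.resize(T[170:230,160:285],(800,384),interpolation=cv2.INTER_CUBIC))
W=cv2.imread('pics/w1.png')
m=cv2.inRange(cv2.cvtColor(W,cv2.COLOR_BGR2HSV),(80,90,60),(100,255,255));n,l,s,c=cv2.connectedComponentsWithStats(m)
print([(c[i][::-1],s[i]) for i in range(1,n) if s[i,4]>200])
c=tri([ray('top',(189.6,256.1)),ray('wrist',(262,284.5))]);print('tube tri',c)
c=tri([ray('top',(192,239.4)),ray('wrist',(199,285))]);print('knob tri',c)
c=tri([ray('top',(231.5,193.8)),ray('wrist',(45,172))]);print('button tri',c)
E
```

```text
slot [0.5493 0.2719 0.06  ]
slot [0.5484 0.2409 0.06  ]
slot [0.5471 0.1997 0.06  ]
slot [0.5459 0.159  0.06  ]
knobtop [0.545  0.1214 0.135 ] cap [0.5429 0.0744 0.155 ]
button [0.442  0.2557 0.055 ]
[(array([263.2466, 283.8383]), array([ 261,  237,   47,   52, 1930], dtype=int32)), (array([298.894 , 476.6989]), array([ 453,  278,   47,   41, 1292], dtype=int32))]
tube tri (array([0.5444, 0.0663, 0.1405]), [np.float64(0.001779472523349178), np.float64(0.001779472523349267)])
knob tri (array([0.5463, 0.1138, 0.1099]), [np.float64(0.0016144814359903344), np.float64(0.0016144814359903452)])
button tri (array([0.4465, 0.2489, 0.0698]), [np.float64(0.003442409951163042), np.float64(0.003442409951163007)])
```

View pics/t1c.png

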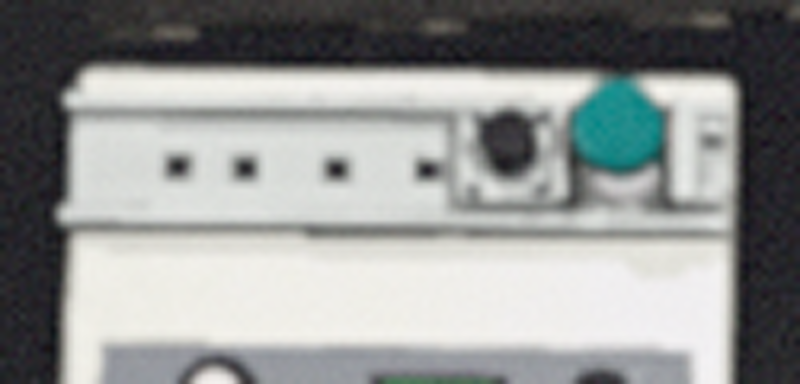

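```bash
python3 - <<'E'
from h import *
from scipy.spatial.transform import Rotation as R
np.set_printoptions(precision=1,suppress=True)
o=readout.get_obs();w,x,y,z=o['tool_rot'];Rt=R.from_quat([x,y,z,w]).as_matrix()
im=cv2.imread('pics/w1.png')
big=cv2.resize(im[230:420,100:460],(800,422),interpolation=cv2.INTER_CUBIC);k=800/360
for sx in(-1,1):
  for sy in (-1,1):
    for zz in (.004,-.018):
      p=proj('wrist',o['eef_pos']+Rt@[sx*.0425,sy*.011,zz]);print(sx,sy,zz,np.array(p))
      cv2.circle(big,(int((p[1]-100)*k),int((p[0]-230)*k)),4,(0,0,255) if sy>0 else (0,255,255),-1)
cv2.imwrite('pics/w1c.png',big)
E
```

```text
-1 -1 0.004 [253.6 192.8]
-1 -1 -0.018 [276.9 177.3]
-1 1 0.004 [294.5 196.6]
-1 1 -0.018 [323.4 182.5]
1 -1 0.004 [253.4 372.8]
1 -1 -0.018 [276.6 388.6]
1 1 0.004 [294.3 369.1]
1 1 -0.018 [323.2 383.5]
```

View pics/w1c.png

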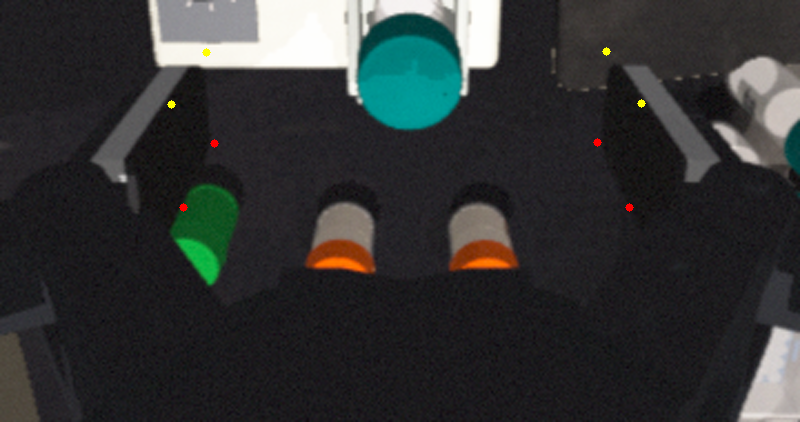

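```bash
cat >> h.py <<'E'
def settle_shot(fn):
    global CAL
    for _ in range(3): read_camera('top')
    o=readout.get_obs(); c=get_calibration('wrist'); im=save('wrist',fn); o2=readout.get_obs()
    print('eef',np.round(o['eef_pos'],4),np.round(o2['eef_pos'],4),'v',np.abs(o['joint_vel']).max().round(4)); return im
def blobs(im,lo,hi,amin=60):
    m=cv2.inRange(cv2.cvtColor(im,cv2.COLOR_RGB2HSV),lo,hi)
    n,l,s,c=cv2.connectedComponentsWithStats(m)
    return [(c[i][::-1].round(1),s[i].tolist()) for i in range(1,n) if s[i,4]>amin]
ORANGE=((2,140,90),(14,255,255)); TEAL=((80,90,50),(100,255,255)); BLACK=((0,0,0),(180,255,50))
E
python3 - <<'E'
from h import *
np.set_printoptions(precision=4,suppress=True)
im=settle_shot('w2.png')
print(blobs(im,*TEAL))
b=blobs(im[150:240,255:310],*BLACK,amin=40);print(b)
W=cv2.imread('pics/w2.png');cv2.imwrite('pics/w2c.png',cv2.resize(W[0:290,140:340],(552,800//1)) [:600])
E
```

```text
eef [0.5427 0.1119 0.2488] [0.5427 0.1117 0.2488] v 0.0033
[(array([266.3, 285.3]), [262, 240, 48, 53, 2028]), (array([301.7, 476.1]), [454, 282, 46, 42, 1354])]
[(array([43.9, 30. ]), [17, 39, 27, 15, 150])]
```

```bash
python3 - <<'E'
from h import *
np.set_printoptions(precision=4,suppress=True)
read_camera('wrist'); 
for q in ['plunger_knob','sample_tube_mid','stop_face']:
    r=models.spot_in(q,'wrist'); print(q,[(np.round(x['centre'],1).tolist(),round(x['score'],2)) for x in r[:2]])
im=cv2.imread('pics/w2.png');g=im[:,:,1].astype(int)
for c in (284,285): print([ (r,g[r,c]) for r in range(140,240,3)])
print([ (c,g[202,c]) for c in range(258,316,3)])
for p in [(265,285),(268,285)]: print(atz('wrist',p,.155),tri([ray('top',(189.6,256.1)),ray('wrist',p)]))
E
```

```text
plunger_knob [([205.1, 288.1], 0.76), ([339.1, 254.3], 0.28)]
sample_tube_mid [([259.3, 285.3], 0.78), ([121.1, 242.7], 0.48)]
stop_face [([120.0, 240.6], 0.71), ([338.3, 253.8], 0.69)]
[(140, np.int64(158)), (143, np.int64(35)), (146, np.int64(26)), (149, np.int64(27)), (152, np.int64(63)), (155, np.int64(242)), (158, np.int64(177)), (161, np.int64(157)), (164, np.int64(151)), (167, np.int64(109)), (170, np.int64(147)), (173, np.int64(249)), (176, np.int64(155)), (179, np.int64(156)), (182, np.int64(157)), (185, np.int64(66)), (188, np.int64(84)), (191, np.int64(18)), (194, np.int64(40)), (197, np.int64(69)), (200, np.int64(73)), (203, np.int64(74)), (206, np.int64(70)), (209, np.int64(73)), (212, np.int64(68)), (215, np.int64(68)), (218, np.int64(67)), (221, np.int64(57)), (224, np.int64(98)), (227, np.int64(234)), (230, np.int64(240)), (233, np.int64(240)), (236, np.int64(241)), (239, np.int64(161))]
[(140, np.int64(154)), (143, np.int64(41)), (146, np.int64(29)), (149, np.int64(25)), (152, np.int64(67)), (155, np.int64(242)), (158, np.int64(179)), (161, np.int64(155)), (164, np.i
[... 539 characters left out ...]
64(159))]
[(258, np.int64(234)), (261, np.int64(204)), (264, np.int64(215)), (267, np.int64(245)), (270, np.int64(168)), (273, np.int64(52)), (276, np.int64(74)), (279, np.int64(71)), (282, np.int64(76)), (285, np.int64(71)), (288, np.int64(72)), (291, np.int64(71)), (294, np.int64(70)), (297, np.int64(67)), (300, np.int64(138)), (303, np.int64(253)), (306, np.int64(234)), (309, np.int64(238)), (312, np.int64(233)), (315, np.int64(254))]
[0.5437 0.0706 0.155 ] (array([0.5442, 0.0657, 0.146 ]), [np.float64(0.0006395733208621401), np.float64(0.0006395733208620931)])
[0.5436 0.0679 0.155 ] (array([0.5437, 0.0653, 0.1502]), [np.float64(0.0001255803045175369), np.float64(0.00012558030451746978)])
```

```bash
python3 - <<'E'
import cv2
W=cv2.imread('pics/w2.png');cv2.imwrite('pics/w2c.png',cv2.resize(W[90:290,180:380],(600,600),interpolation=cv2.INTER_CUBIC))
E
```

```text
(no output)
```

View pics/w2c.png

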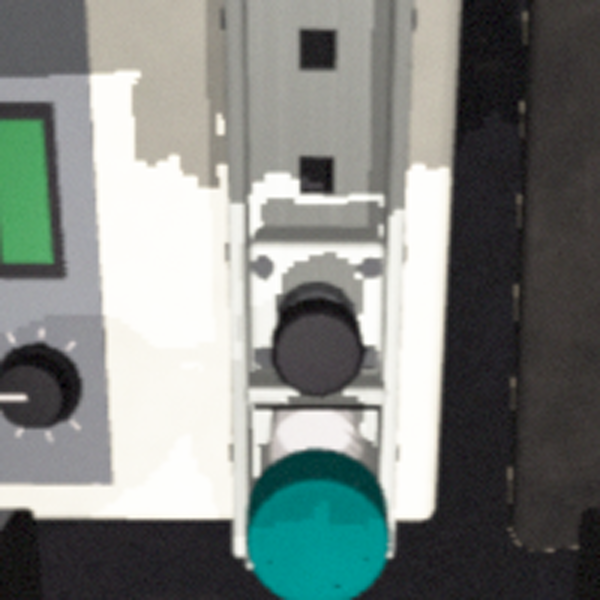

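The cap top is at (265,285). The knob top disc is at about (206,286), in line with the slots at column 286, so the knob is near (0.5455, 0.114). I'll descend with the fingers on either side across the bed.

>>> carry_out(deltas=[[[0.28,-0.2,3.5],0],[[0.28,-0.2,7.5],0],[[0.28,-0.2,10.5],0],[[0.28,-0.2,12.0],0],[[0.28,-0.2,12.7],0],[[0.28,-0.2,12.7],0],[[0.28,-0.2,12.7],0]])

```text
t: 4.3
eef_pos: [0.5466, 0.1135, 0.1228]
tool_rot: [-0.001, 1.0, -0.017, 0.001]
contact_force: [-0.0, 0.7, -1.0]
gripper_width: 1.001
```

>>> carry_out(deltas=[[[0,0,0],0],[[0,0,0],0],[[0,0,0],0],[[0,0,0],0],[[0,0,0],0],[[0,0,0],0]], hand=0, newtons=60)

```text
t: 5.05
eef_pos: [0.5459, 0.1136, 0.1232]
tool_rot: [-0.001, 1.0, -0.017, 0.0]
contact_force: [-3.7, 0.1, 7.9]
gripper_width: 0.291
```

>>> carry_out(deltas=[[[0,0,-0.6],0],[[0,0,-1.2],0],[[0,0,-1.6],0],[[0,0,-1.6],0],[[0,0,-1.6],0]])

```text
t: 5.68
eef_pos: [0.5456, 0.1135, 0.1389]
tool_rot: [-0.001, 1.0, -0.017, 0.0]
contact_force: [2.4, 1.4, -9.2]
gripper_width: 0.292
```

>>> carry_out(deltas=[[[0,-1.5,0],0],[[0,-3.5,0],0],[[0,-5.5,0],0],[[0,-7.5,0],0],[[0,-9.5,0],0],[[0,-11.5,0],0],[[0,-13.5,0],0],[[0,-14.8,0],0],[[0,-15.3,0],0],[[0,-15.3,0],0]])

```text
t: 6.92
eef_pos: [0.5515, 0.269, 0.1394]
tool_rot: [-0.002, 1.0, -0.016, 0.001]
contact_force: [5.3, 1.2, -8.9]
gripper_width: 0.29
```

>>> carry_out(deltas=[[[0,0,0],0],[[0,0,0],0]])

```text
t: 7.18
eef_pos: [0.5516, 0.2703, 0.1395]
tool_rot: [-0.002, 1.0, -0.016, 0.002]
contact_force: [5.5, 1.4, -9.3]
gripper_width: 0.289
```

>>> carry_out(deltas=[[[-0.05,0.35,0],0],[[-0.05,0.35,0],0],[[-0.05,0.35,0.7],0],[[-0.05,0.35,1.3],0],[[-0.05,0.35,1.6],0],[[-0.05,0.35,1.6],0],[[-0.05,0.35,1.6],0]])

```text
t: 8.05
eef_pos: [0.5515, 0.2675, 0.1238]
tool_rot: [-0.003, 1.0, -0.016, 0.002]
contact_force: [5.4, 0.8, -6.4]
gripper_width: 0.291
```

>>> carry_out(deltas=[[[0,0,0.1],0],[[0,0,0.1],0]])

```text
t: 8.3
eef_pos: [0.5517, 0.2676, 0.1234]
tool_rot: [-0.003, 1.0, -0.016, 0.002]
contact_force: [3.5, -0.1, 1.2]
gripper_width: 0.288
```

>>> carry_out(deltas=[[[0,0,0],0],[[0,0,0],0],[[0,0,0],0],[[0,0,0],0]], hand=1)

```text
t: 8.8
eef_pos: [0.5514, 0.2676, 0.1233]
tool_rot: [-0.003, 1.0, -0.016, 0.002]
contact_force: [-0.6, -0.3, -0.2]
gripper_width: 1.002
```

>>> carry_out(deltas=[[[0,0,-4],0],[[0,1,-8],0],[[0,4,-12],0],[[0,9,-14],0],[[0,14,-14],0],[[0,18,-14],0],[[0,18,-14],0],[[0,18,-14],0]])

```text
t: 9.8
eef_pos: [0.5452, 0.0877, 0.2622]
tool_rot: [-0.003, 1.0, -0.015, 0.002]
contact_force: [0.5, 0.9, 0.2]
gripper_width: 0.999
```

```bash
python3 - <<'E'
from h import *
np.set_printoptions(precision=4,suppress=True)
im=settle_shot('w3.png')
print(blobs(im,*TEAL),blobs(im,*ORANGE))
for p in [(.5445,.0655,.155),(.552,.267,.135)]: print(proj('wrist',p))
W=cv2.imread('pics/w3.png')
cv2.imwrite('pics/w3c.png',np.hstack([W,cv2.resize(cv2.imread('pics/t0.png'),(0,0),fx=.4,fy=1)])[:, :560])
E
```

```text
eef [0.5452 0.0886 0.262 ] [0.5453 0.0883 0.262 ] v 0.0041
[(array([234.9, 280.9]), [258, 210, 46, 51, 1855]), (array([278.6, 469. ]), [447, 259, 45, 40, 1328]), (array([305.9, 452.7]), [433, 295, 35, 26, 363])] [(array([335.2, 249.4]), [234, 320, 32, 31, 792]), (array([335.9, 314. ]), [298, 320, 33, 32, 788])]
[np.float64(238.7968837036706), np.float64(281.8374286777095)]
[np.float64(-36.89581485266535), np.float64(283.8069217185238)]
```

View pics/w3.png

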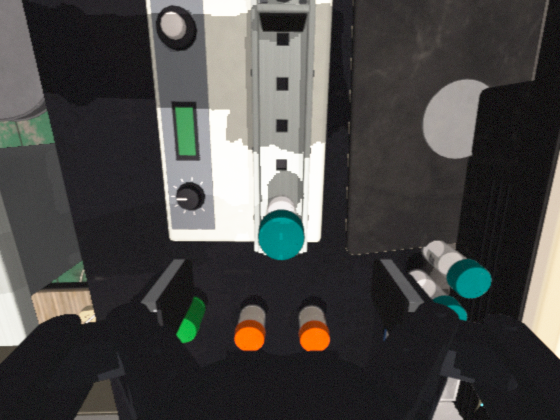

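>>> carry_out(deltas=[[[0,1.2,3],0],[[0,2.2,6],0],[[0,2.2,9],0],[[0,2.2,11],0],[[0,2.2,11.9],0],[[0,2.2,11.9],0],[[0,2.2,11.9],0]])

```text
t: 10.88
eef_pos: [0.5457, 0.0673, 0.1437]
tool_rot: [-0.003, 1.0, -0.014, 0.003]
contact_force: [-1.0, -0.7, -0.2]
gripper_width: 1.002
```

>>> carry_out(deltas=[[[0,0,0],0],[[0,0,0],0],[[0,0,0],0],[[0,0,0],0],[[0,0,0],0]], hand=0, newtons=35)

```text
t: 11.5
eef_pos: [0.5459, 0.0673, 0.1442]
tool_rot: [-0.003, 1.0, -0.014, 0.003]
contact_force: [-1.1, -0.6, 6.2]
gripper_width: 0.469
```

>>> carry_out(deltas=[[[0,0,-2],0],[[0,0,-5],0],[[0,0,-8],0],[[0,0,-8],0],[[0,0,-8],0]])

```text
t: 12.12
eef_pos: [0.5448, 0.0669, 0.2234]
tool_rot: [-0.003, 1.0, -0.014, 0.002]
contact_force: [0.8, 0.8, -1.7]
gripper_width: 0.467
```

>>> carry_out(deltas=[[[1,2,0],0],[[3,6,0],0],[[5,9.5,0],0],[[5.8,11,0],0],[[5.8,11,2],0],[[5.8,11,6],0],[[5.8,11,10],0],[[5.8,11,12.5],0],[[5.8,11,13.5],0],[[5.8,11,13.5],0]])

```text
t: 13.38
eef_pos: [0.5998, -0.0434, 0.0874]
tool_rot: [-0.003, 1.0, -0.014, 0.001]
contact_force: [0.7, -0.3, -0.9]
gripper_width: 0.464
```

>>> carry_out(deltas=[[[0,0,0.2],0],[[0,0,0.4],0],[[0,0,0.4],0]])

```text
t: 13.75
eef_pos: [0.6005, -0.0434, 0.0843]
tool_rot: [-0.003, 1.0, -0.014, 0.002]
contact_force: [0.0, 0.7, 4.2]
gripper_width: 0.463
```

Contact with the worktop. I'll release, then raise and look at the jars.

>>> carry_out(deltas=[[[0,0,0],0],[[0,0,0],0],[[0,0,0],0],[[0,0,0],0],[[0,0,-2],0],[[0,0,-5],0],[[-1,2,-10],0],[[-3,4,-15],0],[[-5,5.5,-17],0],[[-5,5.5,-17],0]], hand=1)

```text
t: 15.0
eef_pos: [0.5479, -0.1003, 0.2569]
tool_rot: [-0.004, 1.0, -0.016, 0.005]
contact_force: [0.5, 0.7, 0.2]
gripper_width: 0.999
```

```bash
python3 - <<'E'
from h import *
np.set_printoptions(precision=4,suppress=True)
im=settle_shot('w4.png'); t=save('top','t4.png')
print('teal',blobs(im,*TEAL)); 
for b in blobs(im,*ORANGE): print(b,atz('wrist',b[0],.05))
for b in blobs(t,*ORANGE): print('top',b,atz('top',b[0],.05))
for b in blobs(t,*TEAL): print('topteal',b,atz('top',b[0],.09))
W=cv2.imread('pics/w4.png');T=cv2.imread('pics/t4.png')
cv2.imwrite('pics/w4c.png',np.hstack([W,cv2.resize(T[140:320,160:263],(240,420))]))
E
```

```text
eef [ 0.5484 -0.0972  0.2536] [ 0.5484 -0.0971  0.2532] v 0.0218
teal [(array([103.5, 499.7]), [472, 80, 57, 47, 2156]), (array([139.8, 332.9]), [311, 118, 45, 45, 1589]), (array([154.6, 470.8]), [445, 133, 53, 45, 1843])]
(array([200.3, 237.6]), [218, 186, 38, 37, 257]) [ 0.4982 -0.1102  0.05  ]
(array([200.4, 311. ]), [294, 187, 37, 37, 243]) [ 0.5809 -0.1127  0.05  ]
topteal (array([131.2, 300.1]), [293, 127, 15, 10, 121]) [ 0.7281 -0.0629  0.09  ]
topteal (array([174.1, 295.4]), [289, 167, 14, 15, 164]) [ 0.6007 -0.0452  0.09  ]
```

View pics/w4c.png

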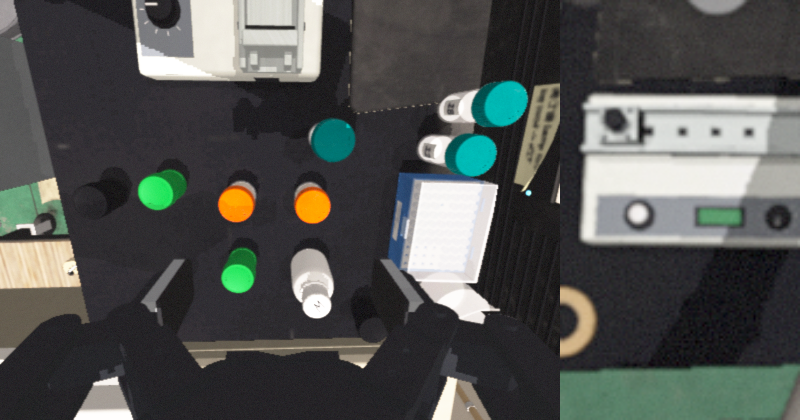

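>>> carry_out(deltas=[[[-2,0.9,1],0],[[-5,1.9,4],0],[[-5,1.9,8],0],[[-5,1.9,12],0],[[-5,1.9,16],0],[[-5,1.9,19],0],[[-5,1.9,20.5],0],[[-5,1.9,21],0],[[-5,1.9,21],0]], hand=0.78)

```text
t: 16.38
eef_pos: [0.4989, -0.1134, 0.043]
tool_rot: [-0.003, 1.0, -0.013, 0.002]
contact_force: [-0.4, 1.0, 0.6]
gripper_width: 0.777
```

>>> carry_out(deltas=[[[0,0,0],0],[[0,0,0],0],[[0,0,0],0],[[0,0,0],0],[[0,0,0],0]], hand=0, newtons=35)

```text
t: 17.0
eef_pos: [0.4996, -0.1135, 0.0441]
tool_rot: [-0.004, 1.0, -0.013, 0.003]
contact_force: [-2.0, 1.5, 5.4]
gripper_width: 0.469
```

>>> carry_out(deltas=[[[0,0,-3],0],[[0,0,-8],0],[[0,0,-13],0],[[0,0,-15],0],[[0,0,-15],0],[[0,0,-15],0]])

```text
t: 17.75
eef_pos: [0.4981, -0.1142, 0.1933]
tool_rot: [-0.004, 1.0, -0.013, 0.002]
contact_force: [-0.2, -0.6, -1.4]
gripper_width: 0.469
```

>>> carry_out(deltas=[[[0.5,-2,0],0],[[1.5,-6,0],0],[[2.5,-11,0],0],[[3.3,-15.5,0],0],[[3.9,-18.3,0],0],[[4.1,-19.3,0],0],[[4.1,-19.3,2],0],[[4.1,-19.3,4],0],[[4.1,-19.3,4],0],[[4.1,-19.3,4],0]])

```text
t: 19.0
eef_pos: [0.5444, 0.077, 0.1551]
tool_rot: [-0.003, 1.0, -0.014, 0.002]
contact_force: [0.3, -0.5, 0.1]
gripper_width: 0.461
```

```bash
python3 - <<'E'
from h import *
np.set_printoptions(precision=4,suppress=True)
im=settle_shot('w5.png')
cv2.imwrite('pics/w5c.png',cv2.resize(cv2.imread('pics/w5.png')[100:400,150:410],(624,720))[:600])
t=save('top','t5.png')
for b in blobs(t,*ORANGE): print('top',b,atz('top',b[0],.05),atz('top',b[0],.15))
E
```

```text
eef [0.5448 0.0777 0.1556] [0.5447 0.0779 0.1556] v 0.0047
top (array([182.4, 320.6]), [313, 175, 16, 15, 182]) [ 0.5849 -0.1201  0.05  ] [ 0.5597 -0.1092  0.15  ]
```

View pics/w5c.png

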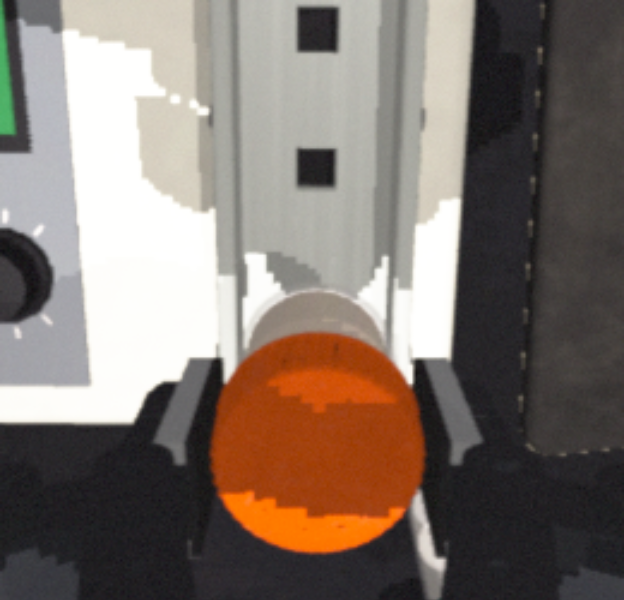

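>>> carry_out(deltas=[[[0,0,1.5],0],[[0,0,3],0],[[0,0,4],0],[[0,0,4.8],0],[[0,0,4.8],0]])

```text
t: 19.88
eef_pos: [0.5445, 0.0782, 0.1067]
tool_rot: [-0.004, 1.0, -0.013, 0.002]
contact_force: [-0.4, 0.6, -0.8]
gripper_width: 0.464
```

>>> carry_out(deltas=[[[0,0.4,0],0],[[0,0.8,0],0],[[0,1.2,0],0],[[0,1.3,0],0],[[0,1.3,0],0]])

```text
t: 20.5
eef_pos: [0.5445, 0.0695, 0.1072]
tool_rot: [-0.006, 1.0, -0.012, 0.002]
contact_force: [-1.1, 10.8, 0.3]
gripper_width: 0.463
```

>>> carry_out(deltas=[[[0,0,0.1],0],[[0,0,0.3],0],[[0,0,0.35],0],[[0,0,0.35],0]])

```text
t: 21.0
eef_pos: [0.5449, 0.0697, 0.1042]
tool_rot: [-0.007, 1.0, -0.012, 0.002]
contact_force: [-1.2, 2.9, 3.9]
gripper_width: 0.468
```

>>> carry_out(deltas=[[[0,0,0],0],[[0,0,0],0],[[0,0,0],0],[[0,0,0],0],[[0,0,-3],0],[[0,0,-7],0],[[0,0,-9],0],[[0,0,-9],0]], hand=0.78)

```text
t: 22.0
eef_pos: [0.5454, 0.0686, 0.1955]
tool_rot: [-0.007, 1.0, -0.012, 0.004]
contact_force: [0.3, 0.2, -0.8]
gripper_width: 0.78
```

>>> carry_out(deltas=[[[0.5,2,0],0],[[1.5,6,0],0],[[2.5,11,0],0],[[3.5,15,0],0],[[4.1,17.6,0],0],[[4.3,18.6,0],0],[[4.3,18.6,0],0],[[4.3,18.6,0],0]])

```text
t: 23.0
eef_pos: [0.5838, -0.1165, 0.1927]
tool_rot: [-0.008, 1.0, -0.011, 0.004]
contact_force: [1.6, 0.4, -0.1]
gripper_width: 0.781
```

```bash
python3 - <<'E'
from h import *
np.set_printoptions(precision=4,suppress=True)
im=settle_shot('w6.png');t=save('top','t6.png')
OR2=((0,140,60),(16,255,255))
for b in blobs(im,*OR2): print(b,atz('wrist',b[0],.05), atz('wrist',(b[1][1]+b[1][3]/2,b[1][0]+b[1][2]/2),.05))
for b in blobs(t,*ORANGE): print('top',b,atz('top',b[0],.05),atz('top',b[0],.11))
E
```

```text
eef [ 0.584  -0.1169  0.1931] [ 0.584  -0.1172  0.1932] v 0.0058
(array([205.1, 279.3]), [258, 182, 44, 45, 550]) [ 0.5823 -0.1199  0.05  ] [ 0.583  -0.1194  0.05  ]
top (array([193.1, 255.9]), [249, 187, 14, 14, 147]) [0.5574 0.069  0.05  ] [0.5435 0.0672 0.11  ]
```

>>> carry_out(deltas=[[[-0.1,0.25,3],0],[[-0.1,0.25,7],0],[[-0.1,0.25,11],0],[[-0.1,0.25,14],0],[[-0.1,0.25,15],0],[[-0.1,0.25,15],0],[[-0.1,0.25,15],0]])

```text
t: 24.12
eef_pos: [0.5852, -0.118, 0.0445]
tool_rot: [-0.007, 1.0, -0.011, 0.005]
contact_force: [-0.1, 0.1, 0.6]
gripper_width: 0.778
```

>>> carry_out(deltas=[[[0,0,0],0],[[0,0,0],0],[[0,0,0],0],[[0,0,0],0],[[0,0,0],0]], hand=0, newtons=35)

```text
t: 24.75
eef_pos: [0.5859, -0.1181, 0.0459]
tool_rot: [-0.007, 1.0, -0.011, 0.006]
contact_force: [-2.2, 0.6, 5.4]
gripper_width: 0.464
```

>>> carry_out(deltas=[[[0,0,-3],0],[[0,0,-8],0],[[0,0,-13],0],[[0,0,-15],0],[[0,0,-15],0],[[0,0,-15],0]])

```text
t: 25.5
eef_pos: [0.583, -0.1197, 0.1941]
tool_rot: [-0.008, 1.0, -0.011, 0.005]
contact_force: [0.0, -0.0, -1.6]
gripper_width: 0.465
```

>>> carry_out(deltas=[[[-0.5,-2,0],0],[[-1.2,-7,0],0],[[-2,-12,0],0],[[-2.8,-17,0],0],[[-3.5,-21,0],0],[[-4,-23.3,0],0],[[-4.2,-24.1,0],0],[[-4.2,-24.1,2],0],[[-4.2,-24.1,4],0],[[-4.2,-24.1,4],0]])

```text
t: 26.75
eef_pos: [0.5453, 0.1211, 0.1554]
tool_rot: [-0.006, 1.0, -0.012, 0.003]
contact_force: [-0.1, 0.4, -1.2]
gripper_width: 0.463
```

>>> carry_out(deltas=[[[0,0,0],0],[[0,0,0],0]])

```text
t: 27.0
eef_pos: [0.5456, 0.1206, 0.1559]
tool_rot: [-0.006, 1.0, -0.012, 0.003]
contact_force: [0.0, 0.5, -1.3]
gripper_width: 0.467
```

>>> carry_out(deltas=[[[0.03,0,1.5],0],[[0.03,0,3],0],[[0.03,0,4.2],0],[[0.03,0,4.75],0],[[0.03,0,4.75],0]])

```text
t: 27.62
eef_pos: [0.546, 0.1211, 0.1078]
tool_rot: [-0.006, 1.0, -0.012, 0.002]
contact_force: [0.2, 0.0, -0.6]
gripper_width: 0.465
```

>>> carry_out(deltas=[[[0,0.4,0],0],[[0,0.8,0],0],[[0,1.1,0],0],[[0,1.3,0],0],[[0,1.3,0],0]])

```text
t: 28.25
eef_pos: [0.546, 0.1099, 0.108]
tool_rot: [-0.007, 1.0, -0.012, 0.003]
contact_force: [-0.7, 5.1, -1.1]
gripper_width: 0.465
```

>>> carry_out(deltas=[[[0,0,0.1],0],[[0,0,0.3],0],[[0,0,0.3],0]])

```text
t: 28.62
eef_pos: [0.5463, 0.11, 0.1059]
tool_rot: [-0.008, 1.0, -0.012, 0.003]
contact_force: [-3.9, 2.0, 9.3]
gripper_width: 0.468
```

>>> carry_out(deltas=[[[0,0,0],0],[[0,0,0],0],[[0,0,0],0],[[0,0,0],0],[[0,0,-3],0],[[0,0,-8],0],[[0,-1,-13],0],[[0,-1,-15],0],[[0,-1,-15],0],[[0,-1,-15],0]], hand=0.8)

```text
t: 29.88
eef_pos: [0.5449, 0.1175, 0.2549]
tool_rot: [-0.007, 1.0, -0.012, 0.002]
contact_force: [0.5, -0.9, -0.4]
gripper_width: 0.8
```

```bash
python3 - <<'E'
from h import *
np.set_printoptions(precision=4,suppress=True)
im=settle_shot('w7.png');t=save('top','t7.png')
for b in blobs(im,(0,140,60),(16,255,255)): print(b,atz('wrist',b[0],.11))
for b in blobs(t,*ORANGE): print('top',b,atz('top',b[0],.11))
for b in blobs(t,*TEAL): print('tt',b,atz('top',b[0],.09))
T=cv2.imread('pics/t7.png')
cv2.imwrite('pics/w7c.png',np.vstack([cv2.imread('pics/w7.png')[:330],cv2.resize(T[160:240,160:300],(560,320))])[:600])
E
```

```text
eef [0.5449 0.1174 0.2547] [0.545  0.1175 0.2549] v 0.0054
(array([229.3, 282.6]), [262, 187, 42, 85, 2864]) [0.5454 0.0904 0.11  ]
top (array([193. , 257.6]), [253, 187, 11, 14, 113]) [0.5436 0.0625 0.11  ]
tt (array([131.2, 300. ]), [293, 127, 15, 10, 124]) [ 0.7281 -0.0626  0.09  ]
tt (array([174. , 295.6]), [288, 167, 16, 15, 189]) [ 0.601  -0.0458  0.09  ]
```

View pics/w7c.png

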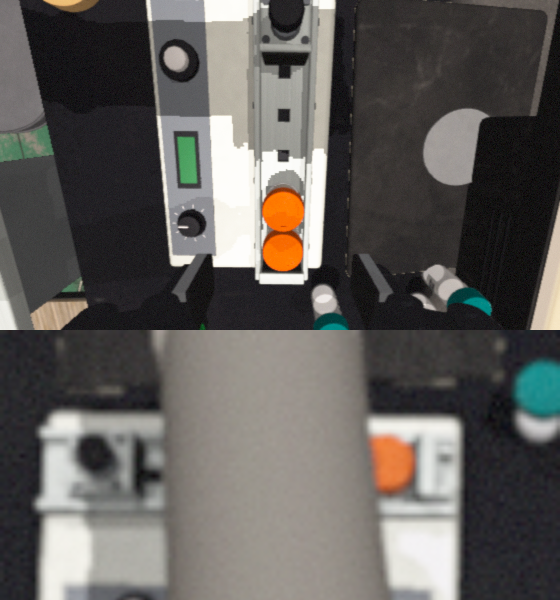

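>>> carry_out(deltas=[[[0,-2.5,0],0],[[0.1,-7,0],0.3],[[0.2,-11.5,0],0.6],[[0.3,-14.3,0],0.6],[[0.3,-15,0],0.6],[[0.3,-15,1],0.6],[[0.3,-15,1],0.6],[[0.3,-15,1],0.6]])

```text
t: 31.12
eef_pos: [0.552, 0.2659, 0.2473]
tool_rot: [-0.007, 1.0, -0.018, 0.002]
contact_force: [-0.8, 0.1, 0.5]
gripper_width: 0.8
```

```bash
python3 - <<'E'
from h import *
np.set_printoptions(precision=4,suppress=True)
im=settle_shot('w8.png')
print(models.spot_in('plunger_knob','wrist')[:2], proj('wrist',(.5515,.2675,.135)))
print(blobs(im[150:260,240:330],(0,0,0),(180,255,90),amin=200))
print(blobs(im,(0,140,60),(16,255,255)))
b=blobs(im[10:110,130:230],*BLACK,amin=40);print(b)
cv2.imwrite('pics/w8c.png',cv2.resize(cv2.imread('pics/w8.png')[0:300,130:350],(586,800))[:600])
E
```

```text
eef [0.552  0.2669 0.2476] [0.552  0.2671 0.2476] v 0.005
[{'centre': [208.1, 281.4], 'score': 0.58}] [np.float64(211.46675510244054), np.float64(281.2650733074197)]
[(array([62.8, 86.7]), [82, 0, 8, 110, 567]), (array([56.7, 40.8]), [24, 37, 34, 38, 954])]
[(array([342.4, 281. ]), [262, 327, 38, 30, 906])]
[(array([ 2.4, 17.1]), [9, 0, 17, 5, 46]), (array([64. , 53.7]), [0, 0, 100, 100, 6494]), (array([20. , 11.5]), [0, 8, 20, 19, 100]), (array([38.8,  4. ]), [0, 28, 8, 20, 74]), (array([40.1, 20.7]), [10, 29, 19, 18, 96])]
```

>>> carry_out(deltas=[[[0,0,3.5],0],[[0,0,7.5],0],[[0,0,10.5],0],[[0,0,12.0],0],[[0,0,12.5],0],[[0,0,12.5],0],[[0,0,12.5],0]])

```text
t: 32.25
eef_pos: [0.5533, 0.2694, 0.1237]
tool_rot: [-0.008, 1.0, -0.017, 0.003]
contact_force: [0.0, -0.5, 0.2]
gripper_width: 0.798
```

>>> carry_out(deltas=[[[0,0,0],0],[[0,0,0],0],[[0,0,0],0],[[0,0,0],0],[[0,0,0],0]], hand=0, newtons=70)

```text
t: 32.88
eef_pos: [0.5522, 0.2698, 0.1245]
tool_rot: [-0.008, 1.0, -0.017, 0.002]
contact_force: [-6.1, -0.1, 9.4]
gripper_width: 0.287
```

>>> carry_out(deltas=[[[0,0,-0.6],0],[[0,0,-1.2],0],[[0,0,-1.6],0],[[0,0,-1.6],0],[[0,0,-1.6],0]])

```text
t: 33.5
eef_pos: [0.5519, 0.2696, 0.1401]
tool_rot: [-0.008, 1.0, -0.017, 0.002]
contact_force: [0.6, 1.4, -9.8]
gripper_width: 0.282
```

>>> carry_out(deltas=[[[0,1.2,0],0],[[0,3,0],0],[[0,5,0],0],[[0,7,0],0],[[0,8.8,0],0],[[0,10,0],0],[[0,10.4,0],0],[[0,10.4,0],0],[[0,10.4,0],0]])

```text
t: 34.62
eef_pos: [0.548, 0.1654, 0.1381]
tool_rot: [-0.008, 1.0, -0.017, 0.001]
contact_force: [-1.8, -2.4, -9.2]
gripper_width: 0.285
```

>>> carry_out(deltas=[[[0,0.4,0],0],[[0,0.8,0],0],[[0,1.1,0],0],[[0,1.3,0],0],[[0,1.3,0],0]])

```text
t: 35.25
eef_pos: [0.5476, 0.1565, 0.1383]
tool_rot: [-0.01, 1.0, -0.015, 0.002]
contact_force: [-1.2, 11.1, -7.7]
gripper_width: 0.288
```

>>> carry_out(deltas=[[[0,0.5,-0.1],0],[[0,0.7,-0.1],0],[[0,0.7,-0.1],0],[[0,0.7,-0.1],0],[[0,0.7,-0.1],0]])

```text
t: 35.88
eef_pos: [0.5476, 0.1561, 0.1397]
tool_rot: [-0.014, 1.0, -0.013, 0.002]
contact_force: [-1.4, 14.8, -9.0]
gripper_width: 0.288
```

>>> carry_out(deltas=[[[0,0.4,0],0],[[0,0.4,0.3],0],[[0,0.3,0.7],0],[[0,0.3,1.1],0],[[0,0.3,1.4],0],[[0,0.3,1.5],0],[[0,0.3,1.5],0]])

```text
t: 36.75
eef_pos: [0.5476, 0.1567, 0.1252]
tool_rot: [-0.016, 1.0, -0.012, 0.002]
contact_force: [-2.0, 9.0, -5.8]
gripper_width: 0.287
```

>>> carry_out(deltas=[[[0,0.2,0.1],0],[[0,0.2,0.15],0],[[0,0.2,0.15],0]])

```text
t: 37.12
eef_pos: [0.5477, 0.1569, 0.1247]
tool_rot: [-0.017, 1.0, -0.012, 0.002]
contact_force: [-4.6, 4.3, -0.6]
gripper_width: 0.285
```

>>> carry_out(deltas=[[[0,0,0],0],[[0,0,0],0],[[0,0,0],0],[[0,0,0],0],[[0,0,-3],0],[[0,0,-8],0],[[0,0,-12],0],[[0,0,-12],0],[[0,0,-12],0]], hand=1)

```text
t: 38.25
eef_pos: [0.5467, 0.1528, 0.2441]
tool_rot: [-0.017, 1.0, -0.012, 0.002]
contact_force: [-0.0, 1.2, -0.2]
gripper_width: 0.998
```

```bash
python3 - <<'E'
from h import *
np.set_printoptions(precision=4,suppress=True)
im=settle_shot('w9.png');save('scene','s9.png')
print(readout.get_obs()['tool_rot'])
print(models.spot_in('plunger_knob','wrist')[:2],models.spot_in('start_top','wrist')[:2], [(h,np.round(proj('wrist',(.5476,.1565,h)),1)) for h in (.135,.146)])
print(blobs(im,(0,140,60),(16,255,255)))
S=cv2.imread('pics/s9.png')
cv2.imwrite('pics/w9c.png',np.hstack([cv2.imread('pics/w9.png')[0:400,130:430],cv2.resize(S[150:250,200:325],(500,400),interpolation=cv2.INTER_CUBIC)]))
E
```

```text
eef [0.5463 0.1526 0.2433] [0.5465 0.1527 0.2434] v 0.0031
[-0.0167  0.9998 -0.0116  0.0015]
[{'centre': [207.2, 282.6], 'score': 0.82}] [{'centre': [102.1, 174.2], 'score': 0.95}, {'centre': [201.0, 282.4], 'score': 0.71}] [(0.135, array([210.9, 282.8])), (0.146, array([214.5, 282.9]))]
[(array([271.5, 282.2]), [261, 232, 43, 82, 2902])]
```

View pics/w9c.png

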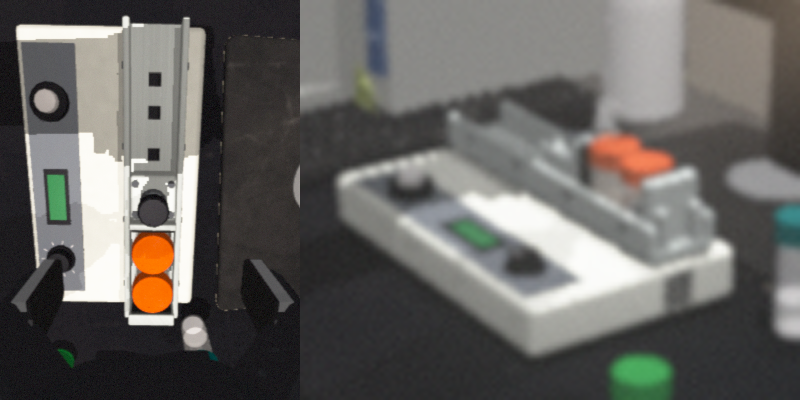

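```bash
python3 - <<'E'
from h import *
np.set_printoptions(precision=4,suppress=True)
p=(100,175.5)
for z in (.052,.058): print(atz('wrist',p,z),atz('top',(231.5,193.8),z))
print(tri([ray('top',(231.5,193.8)),ray('wrist',p)]))
E
```

```text
[0.4428 0.2521 0.052 ] [0.4487 0.2483 0.052 ]
[0.4447 0.2515 0.058 ] [0.4478 0.2474 0.058 ]
(array([0.4468, 0.2488, 0.063 ]), [np.float64(0.0022139824435345123), np.float64(0.002213982443534448)])
```

>>> carry_out(deltas=[[[-2,-2,0],0],[[-5,-4.7,0],0],[[-8,-7.5,1],0],[[-10,-9.2,3],0],[[-10.2,-9.4,7],0],[[-10.2,-9.4,11],0],[[-10.2,-9.4,13],0],[[-10.2,-9.4,13],0],[[-10.2,-9.4,13],0]], hand=0)

```text
t: 39.72
eef_pos: [0.4482, 0.2535, 0.1176]
tool_rot: [-0.017, 1.0, -0.012, 0.002]
contact_force: [0.6, 0.1, -0.0]
gripper_width: 0.0
```

```bash
python3 - <<'E'
from h import *
im=settle_shot('w10.png')
o=readout.get_obs();print(o['tool_rot'],o['contact_force'],proj('wrist',(.4465,.2495,.056)))
cv2.imwrite('pics/w10c.png',cv2.imread('pics/w10.png'))
E
```

```text
eef [0.4482 0.2537 0.1179] [0.4481 0.2537 0.1178] v 0.0034
[-0.01755753  0.99977503 -0.01164425  0.002455  ] [ 0.20159895  0.17320549 -0.24290574] [np.float64(240.76671491651985), np.float64(279.856101868347)]
```

View pics/w10c.png

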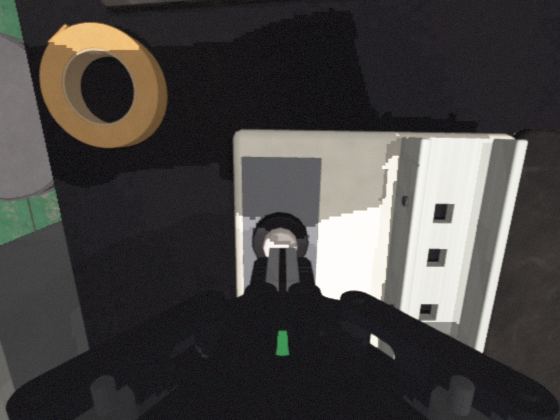

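>>> carry_out(deltas=[[[-0.15,0.3,1],0],[[-0.15,0.6,2.5],0],[[-0.15,0.6,3.8],0],[[-0.15,0.6,4.3],0],[[-0.15,0.6,4.3],0],[[-0.15,0.6,4.3],0]])

```text
t: 40.67
eef_pos: [0.4468, 0.2482, 0.0795]
tool_rot: [-0.019, 1.0, -0.013, 0.001]
contact_force: [-23.3, -14.7, 82.5]
gripper_width: 0.001
```

>>> carry_out(deltas=[[[0,0,0.2],0],[[0,0,0.4],0],[[0,0,0.6],0],[[0,0,0.6],0]])

```text
t: 41.18
eef_pos: [0.4469, 0.2481, 0.0793]
tool_rot: [-0.022, 1.0, -0.014, -0.001]
contact_force: [-24.5, -14.7, 93.4]
gripper_width: 0.003
```

>>> carry_out(deltas=[[[0,0,-0.5],0],[[0,0,-1.0],0],[[0,0,-1.0],0],[[0,0,-1.0],0]])

```text
t: 41.68
eef_pos: [0.4465, 0.2474, 0.0884]
tool_rot: [-0.021, 1.0, -0.014, -0.002]
contact_force: [-1.1, -0.1, 0.4]
gripper_width: 0.001
```

>>> carry_out(deltas=[[[0,0,0.2],0],[[0,0,0.4],0],[[0,0,0.4],0],[[0,0,0.4],0]])

```text
t: 42.18
eef_pos: [0.4465, 0.2475, 0.0843]
tool_rot: [-0.021, 1.0, -0.014, -0.002]
contact_force: [-0.1, -0.3, 1.6]
gripper_width: 0.002
```

>>> carry_out(deltas=[[[0,0,0.15],0],[[0,0,0.15],0],[[0,0,0.15],0]])

```text
t: 42.55
eef_pos: [0.4465, 0.2475, 0.0829]
tool_rot: [-0.021, 1.0, -0.014, -0.002]
contact_force: [0.2, -1.9, 2.8]
gripper_width: 0.002
```

>>> carry_out(deltas=[[[0,0,0.15],0],[[0,0,0.15],0],[[0,0,0.15],0]])

```text
t: 42.92
eef_pos: [0.4465, 0.2475, 0.0814]
tool_rot: [-0.021, 1.0, -0.014, -0.002]
contact_force: [-0.4, -1.3, 4.3]
gripper_width: 0.002
```

>>> carry_out(deltas=[[[0,0,0.12],0],[[0,0,0.15],0],[[0,0,0.15],0]])

```text
t: 43.3
eef_pos: [0.4466, 0.2475, 0.0809]
tool_rot: [-0.021, 1.0, -0.014, -0.002]
contact_force: [-4.2, -3.3, 17.7]
gripper_width: 0.001
```

>>> carry_out(deltas=[[[0,0,-1],0],[[0,0,-4],0],[[0,0,-8],0],[[0,0,-12],0],[[-1,-3,-15],0],[[-1,-6,-15],0],[[-1,-8,-15],0],[[-1,-8,-15],0]])

```text
t: 44.3
eef_pos: [0.4388, 0.3223, 0.2335]
tool_rot: [-0.021, 1.0, -0.013, -0.002]
contact_force: [-0.8, -0.1, -0.6]
gripper_width: 0.001
```

```bash
python3 - <<'E'
from h import *
np.set_printoptions(precision=4,suppress=True)
im=settle_shot('w11.png');t=save('top','t11.png');save('scene','s11.png')
for b in blobs(t,*ORANGE): print('top',b,atz('top',b[0],.11))
for b in blobs(t,*TEAL): print('tt',b,atz('top',b[0],.09))
S=cv2.imread('pics/s11.png');T=cv2.imread('pics/t11.png')
cv2.imwrite('pics/f.png',np.vstack([cv2.resize(T[165:250,160:360],(706,300),interpolation=cv2.INTER_CUBIC),cv2.resize(S[150:280,190:496],(706,300),interpolation=cv2.INTER_CUBIC)]))
E
```

```text
eef [0.4394 0.3196 0.2336] [0.4395 0.3196 0.2337] v 0.0067
top (array([193.1, 248.6]), [235, 187, 28, 14, 306]) [0.5439 0.0875 0.11  ]
tt (array([131.3, 300.2]), [293, 127, 15, 10, 124]) [ 0.7278 -0.0632  0.09  ]
tt (array([174. , 295.5]), [288, 167, 16, 15, 191]) [ 0.601  -0.0455  0.09  ]
```

View pics/f.png

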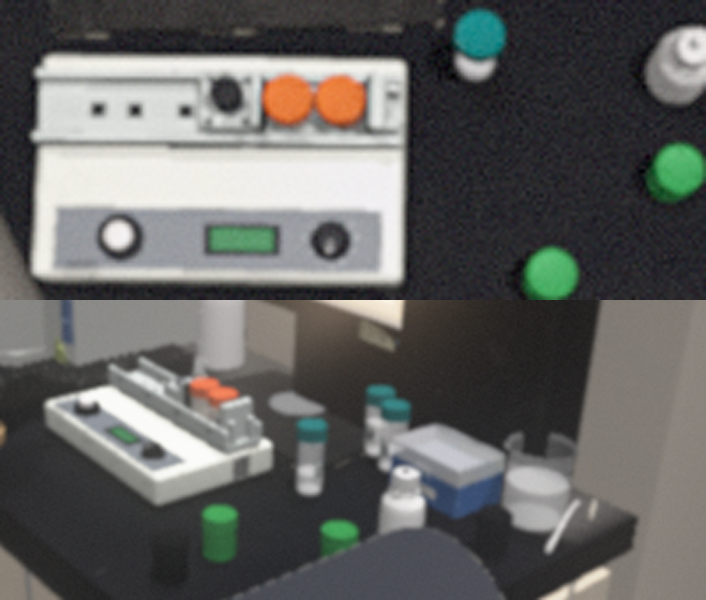

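The final views show both jars upright and clamped between jaw and stop. The tube is standing, the button is out, and the look-alikes and bottle are in place. Handing in.

```bash
python3 -c "
from station import bot; print(bot.hand_in())"
```

```text
the job is handed in; nothing more can be done
None
```

I handed the job in at about 44 s of the 210 s allowed; the hand-in reports no verdict. Both orange-lidded jars (only two were there) are clamped upright between the jaw and the end stop, and the start button has been pressed.

- **Loading:** I drew the jaw back to the last slot and let the pin drop in. The tube is out of the bed and stands upright on the worktop near (0.60, −0.045). Both jars went in against the stop.
- **Clamping:** With the pin up, the tool pushed the jaw on the row with 11 to 15 N. As I lowered the knob the spring kept pulling down, down to the height it had when seated, so the pin went into its slot there.
- **Start button:** I pressed it twice. The first press hit bottom harder than I meant, at about 93 N on the wrist, which is under the 120 N limit. The second was gentle and showed the button's spring travel before the bottom. I can't tell whether the first press counts as exceeding the 40 N limit on the arm or gripper body; only the closed fingertips touched the button.
- **Last checks:** The final top and scene pictures show a closed row of two upright jars and the tube standing. The green look-alikes, the front black jar and the bottle were unmoved. The tape was seen in place just before the button press but was outside the final pictures.
- **What I inferred:** That the pin is seated and the button is out again comes from tool height, forces and pictures, not from a direct joint reading.
- **Disagreement between cameras:** The top and wrist cameras differed by 3 to 4 mm on the knob and the jars, even with the arm at rest. The first wrist picture was worse because the arm was still settling. The grasps and contacts confirmed the positions I used.

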